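# Pin the swing fence to the strap-cutting bed

## Task

Hang the loose fence on the strap-cutting bed: take the red-gripped pivot pin out of the wooden block, put it through the eye of the fence, and use it to shift the fence while feeling, with light pressure only, for the hole of the hidden lower knuckle under the deck's slot. Sink the pin fully home through both, its flange flat on the eye, and let go, with the fence lying flat; never force the pin against the bed and leave the other things where they are.

Things in the scene. Friction and masses are not known exactly. Their poses are not given: they have to be found in the camera images.
- pin: loose pivot pin, 90 g, upright in the wooden block. Origin: centre of the underside of its flange, z up. Below it a round steel shank, 12 mm in diameter, 39 mm long, the last 2.5 mm tapered to a flat nose 10 mm in diameter. Above it the flange, 26 mm in diameter, 5 mm thick, and on that a red grip 26 (x) x 18 (y) mm, 5 to 33 mm above the origin, to be pinched across y from above
- pin_tip (a point): end of the pin's nose, 39 mm below the pin's origin on its axis
- pin_block: fixed light-wood block, 90 (x) x 60 (y) x 50 mm high, origin at the centre of its underside; the pin stands in its middle hole (15 mm wide, 44 mm deep) with the flange resting on the block's top; four small empty holes beside it
- bed: fixed strap-cutting bed, grey with an aluminium deck, 110 (x) x 260 (y) mm, deck top 36 mm above the desk; origin at the centre of its underside, on the desk. The hidden lower knuckle sits under the slot in its deck, see slot
- slot (a point): centre of the slot (18 mm along bed x, 48 mm along bed y, through the 7 mm deck) at deck-top height, 70 mm along bed +y from the bed's origin. Under it is the lower knuckle: steel, clamped, its top 7.5 mm below the deck's top, with one through hole 14 mm in diameter on the slot's lengthwise centre line, anywhere up to 16 mm either way along bed y. Not measured, covered by the fence: feel for it
- fence: loose steel fence, about 350 g, flat on the deck, free to slide: an eye plate (upper knuckle) 50 (x) x 64 (y) x 14 mm with an upright through hole 14 mm in diameter, and a bar 28 mm wide, 10 mm high running to 173 mm along -y, with a black knob at its end. Origin: centre of the hole at the underside. The hole starts up to 15 mm off the slot's centre; a pin standing in it drags the fence along
- eye (a point): centre of the mouth of the fence's hole, on the eye plate's top, 14 mm above the fence's origin; with the pin fully home the pin's origin is here (the hole leaves the pin 1 mm of play on every side)
- brown_spool: brown thread spool, 51x77x52 mm with its loose end, bystander
- red_spool: red thread spool, 51x77x52 mm with its loose end, bystander
- wax_block: yellow beeswax block, 35x55x18 mm, bystander
- swatches: block of brown leather swatches, 46x90x15 mm, bystander
- rivet_jar: glass jar with a lid, 68 mm across, 61 mm high, bystander
- bone_folder: cream bone folder, 20x152x8 mm, lying flat, bystander
Not all that is in view belongs to the job. There is more than one size of the pin; the job needs the smaller.

How it is judged:
By the outcome, as a careful person would: the job done as asked, in the order asked, and still so for the second after the job is handed in, with the robot touching nothing.
It also fails if it takes over 72 s, if anything falls off the work surface, if the arm or the gripper's body presses on something with over 40 N, if the wrist force passes 120 N, or if a joint passes its speed limit or range.

## Robot

A 6-joint arm with a two-finger parallel gripper is mounted at the origin on the work surface; the furniture and walls round the work are solid. World frame = base frame: x ahead of the robot, y to its left, z up, the work surface at z = 0. Lengths are in m, angles in rad, forces in N, time in s.
With the tool pointing down it reaches from about 0.3 to 0.875 m from the base axis. Payload 4.2 kg.
Tool frame: the origin (TCP) lies at the very end of the fingers, on their centre line; the grasp point (between the pads) lies 19 mm behind it; z points along the fingers, y is the direction in which the jaws open and shut (so a half turn about z gives the same grasp; the last joint's range is limited). The gripper opens to 85 mm and grips with 20 to 120 N. Pads are 22 mm wide; open, the fingers measure 114 mm over their backs; the gripper's body (76 mm by 85 mm) begins 54 mm behind the grasp point. The pads swing forward as they close: fully open they stand 13 mm farther back than shut.
Start: joints at [-1.245, 0.32, 1.565, -0, 1.257, -0.02], TCP at [0.195, -0.541, 0.231] pointing down, gripper open.
Joint ranges: [-3.11, 3.11], [-0.84, 2.01], [0.21, 2.61], [-1.34, 4.49], [0.05, 2.63], [-2.56, 2.56]. Speed limits (rad/s): [2.57, 2.57, 3.14, 3.14, 3.14, 3.14].

## Interface

Orientations are given as a unit quaternion [w, x, y, z].
In Python, from cell import bot gives the robot as it stands. The module is installed in compiled form; this text tells all that it offers. Calls block until the motion is done:
- bot.move_pose(position, orientation): joint-space move of the TCP to a pose.
- bot.line_to(position, vel=0.15, orientation=None, force_limit=None): straight line of the TCP; orientation=None keeps the orientation; vel is the mean speed in m/s. With force_limit (N) it stops when the force on the tool has changed by that much, and returns True; else False.
- bot.goto_joints(angles): joint-space move.
- bot.move_gripper(opening, force=None): finger opening in m; force is the grip in N (None keeps the last); returns when the fingers have stopped.
- bot.wait(seconds).
- bot.inverse_kinematics(position, orientation): joint angles nearest the present ones, or None.
- bot.sense(): the state.
- bot.camera(name): name is "scene" or "top"; returns a dict with "img" (420x560x3 uint8, red, green, blue), "z_map" (420x560 float32, m along the optical axis (not along the pixel's ray), 0 where there is no reading), "fx", "fy", "cx", "cy" (pixels), "R" (3x3) and "t" (3): a world point X has camera coordinates R X + t. Camera axes: x right, y down, z forward; pixel columns grow to the right and rows downward; lengths in m; the calibration is good to about 2 mm. A picture is of the moment at which its call begins.
A pose or a line that the arm cannot do raises bot.Unreachable and nothing moves.
- bot.close_job(): hands the job in, once; it reports no verdict.
The state is a dict: "clock": time; "joint_pos": joint angles; "joint_velocities": joint speeds; "joint_efforts": joint torques, N m; "position": TCP position; "orientation": TCP orientation; "force": force on the tool from outside, world axes, zero at the start; "moment": the same for the moment, N m; "grip_width": finger opening in m.
Only numpy, scipy, OpenCV 4.12 (cv2) and the standard library are available. Lean on these libraries where they do the work, as an engineer would, in place of code of your own. Each camera call takes 0.05 s, during which the arm holds its last target.

## Working session

There is one attempt and no reset: what is moved stays moved. The work goes in short steps, each a Python script; the robot and the scene stay as the last script left them, time stands still between calls to the robot, and variables do not carry over. Pictures are saved under pics/ and viewed, and the job is handed in when it is done.

```bash
mkdir -p pics; ls; python3 - <<'E'
from cell import bot
import cv2,numpy as np
s=bot.sense(); print(s['clock'],s['position'],s['orientation'],s['force'],s['grip_width'])
for n in("scene","top"):
    c=bot.camera(n); cv2.imwrite(f"pics/{n}0.png",c["img"][:,:,::-1])
    np.savez(f"{n}0.npz",**c); print(n,c["fx"],c["cx"],c["cy"],c["R"].tolist(),c["t"])
E
```

```text
pics
0.0 [ 0.19473979 -0.54050953  0.23047346] [-8.77786475e-04  9.85088537e-01  1.72045879e-01 -1.42089265e-04] [-0.13164131 -0.9600501  -0.13434335] 0.0854602068828474
scene 457.38730974290297 272.398907267122 204.50210120911643 [[-0.9177877157856469, -0.3967882289493809, -0.014993669336712931], [-0.1896002830668513, 0.4711058031560027, -0.8614586785758837], [0.34888026802032646, -0.7877933889034303, -0.5076062794983074]] [0.45134054 0.16070887 0.96329469]
top 484.7456397259058 273.6243461910398 208.32633024835604 [[-0.002227817686433572, -0.9997580989536239, 0.02188105127711645], [-0.982843441808581, -0.0018464283838307957, -0.1844325339957299], [0.18442832136691664, -0.02191652980878062, -0.9826015774457734]] [-0.04092398  0.54232661  1.35884237]
```

View pics/scene0.png

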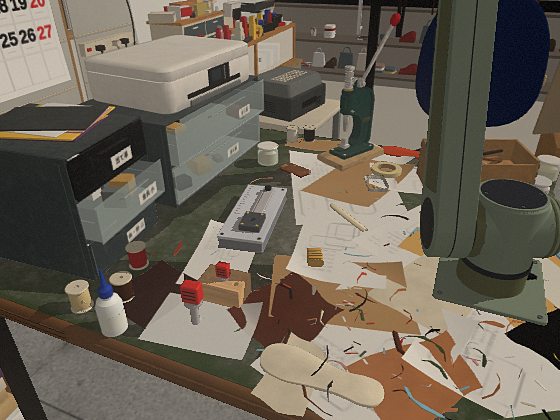

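View pics/top0.png

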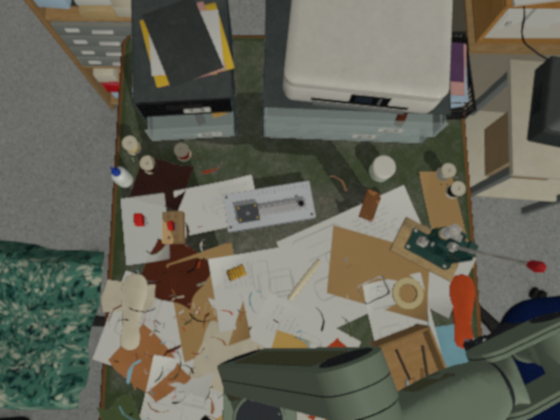

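```bash
python3 - <<'E'
import cv2,numpy as np
a=cv2.imread("pics/top0.png");b=cv2.imread("pics/scene0.png")
A=cv2.resize(a[170:260,110:330],None,fx=3.6,fy=3.6,interpolation=cv2.INTER_CUBIC)
cv2.imwrite("pics/topc.png",A)
B=cv2.resize(b[170:340,165:325],None,fx=3.5,fy=3.5,interpolation=cv2.INTER_CUBIC)
cv2.imwrite("pics/scc.png",B)
E
```

```text
(no output)
```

View pics/topc.png

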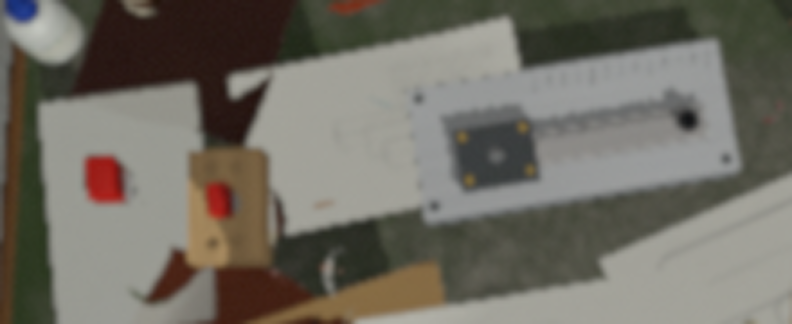

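View pics/scc.png

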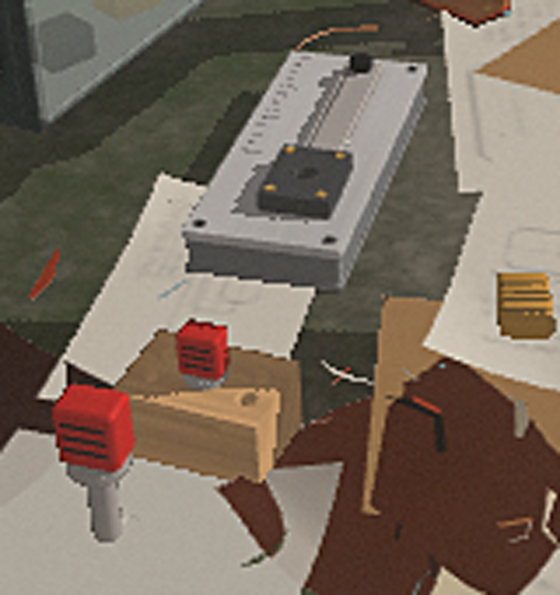

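Two red-gripped pins: top (139,220)/scene (193,298) is larger and stands free on the paper; top (170,226)/scene (222,270) is smaller and stands in the wooden block, matching the description, so it is the one to take. Next I measure it from the depth data.

```bash
cat > h.py <<'E'
import numpy as np,cv2
def cloud(c):
    z=c["z_map"].astype(float); v,u=np.mgrid[:z.shape[0],:z.shape[1]]
    P=np.stack([(u-c["cx"])/c["fx"]*z,(v-c["cy"])/c["fy"]*z,z],-1)
    return (P-c["t"])@c["R"]
def proj(c,X):
    p=np.asarray(X)@c["R"].T+c["t"]; return np.stack([c["fx"]*p[...,0]/p[...,2]+c["cx"],c["fy"]*p[...,1]/p[...,2]+c["cy"]],-1)
E
python3 - <<'E'
from h import *
for n in("top","scene"):
    c=dict(np.load(n+"0.npz")); W=cloud(c); I=c["img"].astype(int)
    red=(I[...,0]>120)&(I[...,1]<60)&(I[...,2]<60)
    lab=cv2.connectedComponentsWithStats(red.astype(np.uint8))
    for k in range(1,lab[0]):
        if lab[2][k,4]>15:
            m=lab[1]==k; p=W[m]; print(n,"red",lab[3][k].round(1),lab[2][k,4],np.median(p,0).round(4),p.min(0).round(4),p.max(0).round(4), "top pts",p[p[:,2]>np.percentile(p[:,2],95)-0.004].mean(0).round(4))
            
    print("samples")
    uv=dict(top=[(173,213),(175,240),(228,200),(310,215),(270,195),(247,210),(248,213),(301,203),(280,209)],scene=[(240,292),(222,235),(265,190),(252,221),(252,212),(268,187)])[n]
    for u,v in uv: print((u,v),W[v,u].round(4),I[v,u])
    # bed deck points 
    g=(np.abs(W[...,2]-0.036)<0.006)
    lab=cv2.connectedComponentsWithStats(g.astype(np.uint8))
    for k in range(1,lab[0]):
        if lab[2][k,4]>300 : 
            m=lab[1]==k; p=W[m][:,:2]; r=cv2.minAreaRect((p*1000).astype(np.float32)); print("deck?",lab[3][k].round(),lab[2][k,4],r, W[m][:,2].mean())
    # block
    g=(np.abs(W[...,2]-0.050)<0.006)
    lab=cv2.connectedComponentsWithStats(g.astype(np.uint8))
    for k in range(1,lab[0]):
        if lab[2][k,4]>100 : 
            m=lab[1]==k; p=W[m][:,:2]; r=cv2.minAreaRect((p*1000).astype(np.float32)); print("z50",lab[3][k].round(),lab[2][k,4],r,W[m][:,2].mean())
E
```

```text
top red [111.1  86.1] 112 [ 1.1745  0.6367 -0.5055] [ 1.1699  0.5999 -0.5581] [ 1.1815  0.6702 -0.4781] top pts [ 1.1746  0.6315 -0.4817]
top red [138.1 219.4] 94 [0.5016 0.3373 0.0972] [0.4865 0.3267 0.08  ] [0.5174 0.349  0.1055] top pts [0.5018 0.3387 0.0997]
top red [169.9 225.2] 38 [0.4875 0.2518 0.0826] [0.4763 0.2443 0.0766] [0.4995 0.2575 0.0881] top pts [0.4882 0.2512 0.0858]
top red [541.6 267.9] 44 [ 0.3452 -0.5904  0.4323] [ 0.2823 -0.5996  0.4244] [ 0.3534 -0.0101  1.4361] top pts [ 0.3447 -0.5702  0.4693]
top red [461.3 306.3] 1049 [ 0.2676 -0.5872  0.0078] [ 0.1466 -0.6297 -0.0035] [ 0.3514 -0.0101  1.4361] top pts [ 0.261  -0.5753  0.0402]
top red [337.  344.1] 44 [ 0.1557 -0.2229  0.0048] [ 0.1503 -0.2398 -0.0008] [ 0.1675 -0.2057  0.0094] top pts [ 0.156  -0.2224  0.0068]
samples
(173, 213) [0.5282 0.25   0.0499] [117  95  65]
(175, 240) [0.4504 0.2426 0.0441] [112  91  62]
(228, 200) [0.5701 0.093  0.0346] [152 154 154]
(310, 215) [ 0.5259 -0.1485  0.0327] [138 141 140]
(270, 195) [ 0.5846 -0.0307  0.0387] [155 157 156]
(247, 210) [0.5373 0.0363 0.0507] [68 69 69]

[... 5739 characters left out ...]
 277.] 354 ((-5.431221008300781, 37.548377990722656), (134.1436309814453, 63.56464385986328), 2.7969086170196533) 0.049810474670016744
z50 [224. 280.] 834 ((488.1194763183594, 253.5030517578125), (92.30779266357422, 64.50318145751953), 3.253519058227539) 0.04986821848018378
z50 [120. 278.] 270 ((677.780517578125, 332.97930908203125), (43.19626235961914, 43.78590774536133), 47.672515869140625) 0.051654728580908124
z50 [ 76. 287.] 291 ((736.8003540039062, 389.1361083984375), (42.29615020751953, 43.041656494140625), 43.271453857421875) 0.05166997202333862
z50 [111. 315.] 150 ((626.7803955078125, 419.72894287109375), (47.38013458251953, 22.1430606842041), 51.607078552246094) 0.049767677965948685
```

```bash
cat >> h.py <<'E'
def ray(c,u,v,z):
    d=c["R"].T@np.array([(u-c["cx"])/c["fx"],(v-c["cy"])/c["fy"],1.0]); o=-c["R"].T@c["t"]
    return o+d*(z-o[2])/d[2]
E
python3 - <<'E'
from h import *
for n,(x0,y0,x1,y1) in dict(top=(225,195,270,230),scene=(230,205,275,238)).items():
    c=dict(np.load(n+"0.npz")); W=cloud(c); I=c["img"].astype(int)
    org=(I[...,0]-I[...,2]>25)&(np.arange(560)[None]>x0)&(np.arange(560)[None]<x1)&(np.arange(420)[:,None]>y0)&(np.arange(420)[:,None]<y1)
    l=cv2.connectedComponentsWithStats(org.astype(np.uint8))
    wt=np.clip(I[...,0]-I[...,2]-8,0,None)
    for k in range(1,l[0]):
        u,v=l[3][k]; print(n,"screw",l[3][k],l[2][k,4],ray(c,u,v,.05).round(4))
    # eye plate top rect
    dark=(I.sum(2)<330)&(np.abs(W[...,2]-.05)<.004); dark[:y0]=0;dark[y1:]=0;dark[:,:x0]=0;dark[:,x1:]=0
    p=(W[dark][:,:2]*1000).astype(np.float32); print(cv2.minAreaRect(p),p.mean(0))
    cv2.imwrite(f"pics/eye_{n}.png",cv2.resize(c["img"][y0:y1,x0:x1,::-1],None,fx=14,fy=14,interpolation=cv2.INTER_CUBIC))
    # pin top
    pu,pv=dict(top=(170,225),scene=(223,269))[n]
    sel=(W[...,2]>.0795)&(W[...,2]<.088)&(np.hypot(W[...,0]-.488,W[...,1]-.252)<.03)&(I[...,0]>60)&(I[...,1]<60)
    q=(W[sel][:,:2]*1000).astype(np.float32); print("pin",len(q),cv2.minAreaRect(q),q.mean(0))
cv2.imwrite("pics/pin_top.png",cv2.resize(np.load("top0.npz")["img"][208:246,150:195,::-1],None,fx=14,fy=14,interpolation=cv2.INTER_CUBIC))
E
```

```text
top screw [254.71428571 205.        ] 7 [0.5522 0.014  0.05  ]
top screw [238.         207.71428571] 7 [0.5441 0.0625 0.05  ]
top screw [256.83333333 216.83333333] 6 [0.5173 0.0077 0.05  ]
top screw [240.  219.5] 8 [0.5094 0.0563 0.05  ]
((531.821533203125, 22.545352935791016), (50.94357681274414, 88.99964904785156), 10.15920639038086) [529.7749   34.10798]
pin 41 ((488.1353454589844, 249.90780639648438), (23.398229598999023, 14.512493133544922), 2.551515817642212) [488.08185 249.59915]
scene screw [247.5        212.33333333] 6 [0.5517 0.0131 0.05  ]
scene screw [261.83333333 213.83333333] 6 [0.5163 0.0063 0.05  ]
scene screw [241.71428571 223.42857143] 7 [0.5424 0.0632 0.05  ]
scene screw [256.5 225. ] 6 [0.5072 0.0563 0.05  ]
((531.6024169921875, 19.239093780517578), (50.3614501953125, 106.30042266845703), 10.660077095031738) [527.3178    39.091297]
pin 83 ((486.5753479003906, 254.79403686523438), (25.369998931884766, 18.119253158569336), 8.017681121826172) [486.22873 255.85713]
```

View pics/eye_top.png

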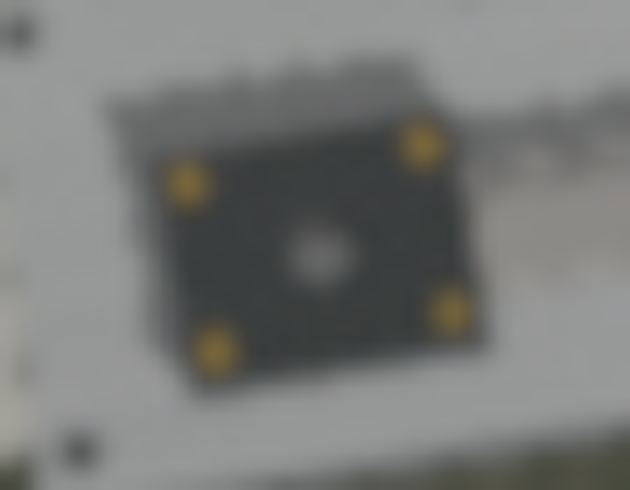

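View pics/eye_scene.png

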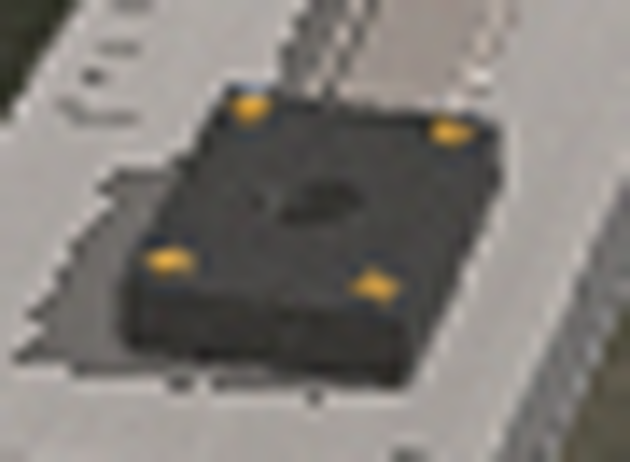

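View pics/pin_top.png

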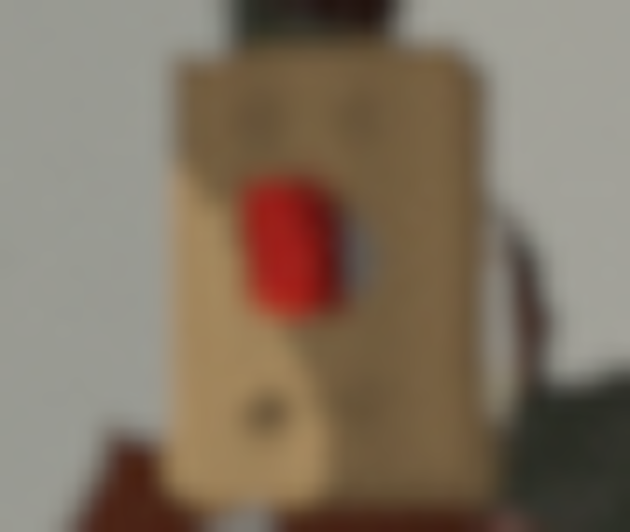

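```bash
python3 - <<'E'
from h import *
for n in("top","scene"):
    c=dict(np.load(n+"0.npz")); W=cloud(c)[c["z_map"]>0]; r=np.hypot(W[:,0],W[:,1]); a=np.degrees(np.arctan2(W[:,1],W[:,0]))
    print(n)
    for ra in range(-75,45,10):
        print(ra,[ (round(float(W[m][:,2].max()),3) if (m:=((a>=ra)&(a<ra+10)&(r>=q)&(r<q+.1))).any() else None) for q in (.3,.4,.5,.6,.7,.8)])
E
python3 - <<'E'
from cell import bot
import numpy as np
def q(a): a=np.radians(a); return [0,np.cos(a/2),np.sin(a/2),0]
for p,a in (([.488,.251,.16],3),([.488,.251,.16],183),([.488,.251,.058],3),([.530,.035,.15],9.6),([.541,.043,.06],9.6)):
    print(p,a,np.round(bot.inverse_kinematics(p,q(a)),3))
print(bot.sense()["clock"])
E
```

```text
top
-75 [0.7, 0.657, 0.618, 0.317, 0.002, -0.242]
-65 [0.7, 0.65, 0.62, 0.553, 0.014, None]
-55 [0.018, 0.025, 0.029, 0.354, 0.019, 0.059]
-45 [0.012, 0.026, 0.028, 0.236, 0.029, 0.06]
-35 [0.014, 0.014, 0.014, 0.022, 0.069, 0.363]
-25 [0.016, 0.014, 0.043, 0.013, 0.257, 0.364]
-15 [0.014, 0.015, 0.061, 0.045, 0.357, 0.364]
-5 [0.014, 0.045, 0.06, 0.041, 0.27, 0.361]
5 [0.025, 0.044, 0.058, 0.019, 0.293, 0.319]
15 [0.018, 0.027, 0.058, 0.017, 0.284, 0.314]
25 [0.016, 0.057, 0.103, 0.105, 0.143, 0.061]
35 [0.017, 0.017, 0.098, 0.102, 0.011, None]
scene
-75 [None, 0.118, 0.474, 0.473, None, None]
-65 [0.008, 0.118, 0.023, 0.434, 0.008, None]
-55 [0.008, 0.022, 0.026, 0.352, 0.007, 0.054]
-45 [0.008, 0.022, 0.039, 0.238, 0.024, 0.057]
-35 [0.01, 0.008, 0.014, 0.018, 0.064, 0.358]
-25 [0.012, 0.012, 0.039, 0.009, 0.26, 0.359]
-15 [0.009, 0.008, 0.057, 0.04, 0.356, 0.358]
-5 [0.009, 0.039, 0.054, 0.04, 0.35, 0.357]
5 [0.022, 0.039, 0.053, 0.012, 0.288, 0.311]
15 [0.02, 0.024, 0.053, 0.01, 0.288, 0.31]
25 [0.011, 0.05, 0.1, 0.101, 0.142, 0.055]
35 [0.011, 0.019, 0.099, 0.101, 0.008, None]
[0.488, 0.251, 0.16] 3 [ 0.454  0.334  1.734 -0.     1.074  1.973]
[0.488, 0.251, 0.16] 183 [ 0.454  0.334  1.734 -0.     1.074 -1.169]
[0.488, 0.251, 0.058] 3 [ 0.454  0.447  1.857 -0.     0.838  1.973]
[0.53, 0.035, 0.15] 9.6 [ 0.044  0.318  1.787 -0.     1.036  1.448]
[0.541, 0.043, 0.06] 9.6 [ 0.058  0.436  1.869 -0.     0.836  1.461]
0.1
```

```bash
cat >> h.py <<'E'
def q(a): a=np.radians(a); return [0,np.cos(a/2),np.sin(a/2),0]
E
python3 - <<'E'
from cell import bot
from h import *
bot.move_gripper(0.045,60)
bot.line_to([.15,-.42,.25],vel=.25)
bot.move_pose([.40,.205,.22],q(183))
bot.move_pose([.488,.251,.12],q(183))
c=bot.camera("scene"); cv2.imwrite("pics/pre.png",cv2.resize(c["img"][170:340,140:320,::-1],None,fx=3.5,fy=3.5))
s=bot.sense(); print(s['clock'],s['position'],s['force'],s['grip_width'])
E
```

```text
4.3167 [0.48781852 0.25053223 0.12110634] [0.17002959 0.43667159 0.2982451 ] 0.04484867083528444
```

View pics/pre.png

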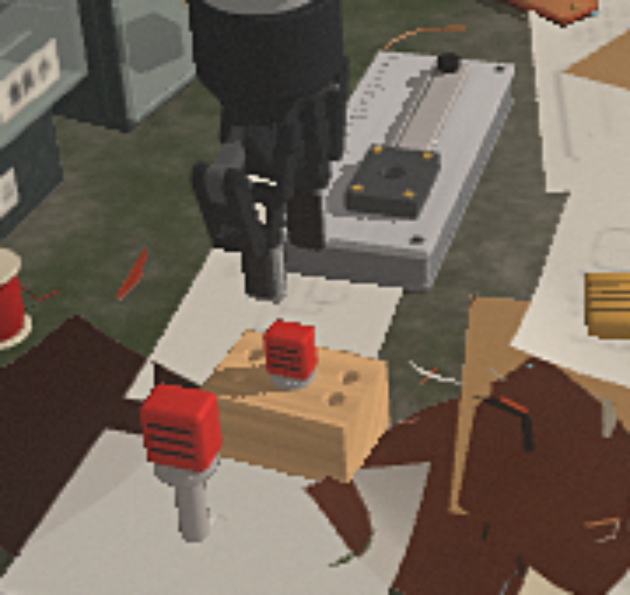

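The gripper is above the block with the small pin (crop 290,350) between the jaws; the big pin (180,430) is clear of them. Descending to grasp.

```bash
python3 - <<'E'
from cell import bot
from h import *
print(bot.line_to([.488,.251,.059],vel=.08,force_limit=5))
s=bot.sense(); print(s['position'],s['force'])
bot.move_gripper(0.0,60)
s=bot.sense(); print(s['clock'],s['position'],s['force'],s['moment'],s['grip_width'])
print(bot.line_to([.488,.251,.064],vel=.05,force_limit=8))
s=bot.sense(); print(s['clock'],s['position'],s['force'],s['moment'])
print(bot.line_to([.488,.251,.13],vel=.1,force_limit=8))
s=bot.sense(); print(s['clock'],s['position'],s['force'],s['moment'],s['grip_width'])
c=bot.camera("scene"); cv2.imwrite("pics/lift.png",cv2.resize(c["img"][170:340,140:320,::-1],None,fx=3.5,fy=3.5)); np.savez("lift_s.npz",**c)
c=bot.camera("top"); np.savez("lift_t.npz",**c)
E
```

```text
False
[0.48838959 0.25117879 0.05946519] [-0.51591472 -0.46986662  0.63647415]
5.5917 [0.48844904 0.2512522  0.05972776] [ 0.62141288 -0.02271324  3.89045423] [-0.02440111  0.00672688  0.0167361 ] 0.017012563880328003
False
5.8417 [0.4879288  0.25091802 0.06410489] [ 0.12422022 -0.4866776  -1.19855344] [ 0.03838683 -0.00046149  0.038011  ]
False
6.65 [0.48746437 0.25067011 0.12943372] [-0.88576868  0.28091641 -1.22684464] [ 0.02693872 -0.02605986 -0.00961454] 0.016643757791221094
```

View pics/lift.png

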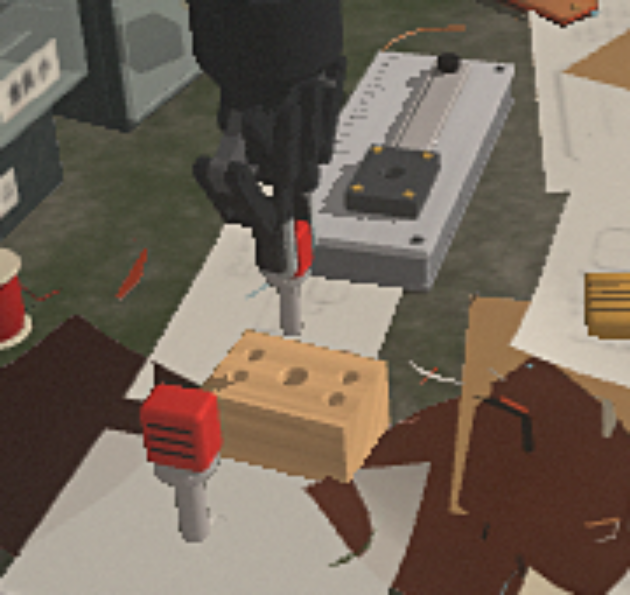

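```bash
python3 - <<'E'
from h import *
c=dict(np.load("lift_s.npz"))
print(ray(c,140+293/3.5-.4,170+376/3.5-.4,.050), "block hole")
im=c["img"][225:272,205:245,::-1]; cv2.imwrite("pics/tip.png",cv2.resize(im,None,fx=12,fy=12,interpolation=cv2.INTER_CUBIC))
for z in (.0807,.0857,.1107): print(z,proj(c,[.4875,.2507,z]))
E
```

```text
[0.48800702 0.25269034 0.05      ] block hole
0.0807 [222.9420607  264.23175495]
0.0857 [222.76297331 262.19392178]
0.1107 [221.85203545 251.82837111]
```

View pics/tip.png

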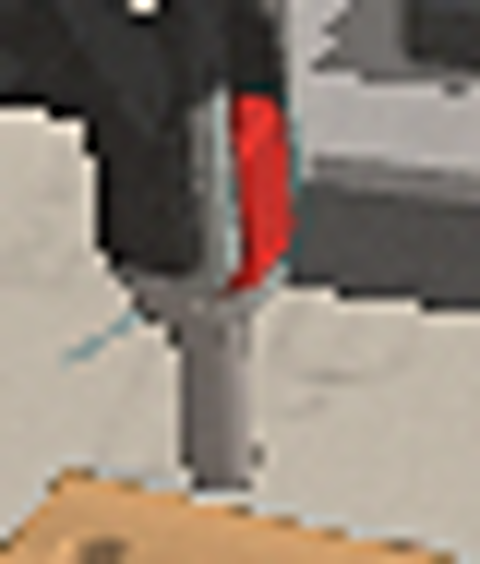

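```bash
python3 - <<'E'
from cell import bot
from h import *
bot.move_pose([.53,.035,.125],q(189.6))
bot.line_to([.53,.035,.108],vel=.08)
bot.wait(.2)
s=bot.sense(); print(s['clock'],s['position'],s['force'],s['moment'])
print(bot.line_to([.53,.035,.0895],vel=.03,force_limit=4))
s=bot.sense(); print(s['clock'],s['position'],s['force'],s['moment'])
c=bot.camera("scene"); cv2.imwrite("pics/ins.png",cv2.resize(c["img"][170:250,200:300,::-1],None,fx=6,fy=6)); np.savez("ins_s.npz",**c)
E
```

```text
8.2 [0.53029835 0.03528733 0.1083503 ] [ 0.61107715 -0.19277148 -0.59342618] [ 0.0500131  -0.00355536 -0.00920583]
False
8.9667 [0.53009973 0.03500999 0.08950388] [ 0.16843456  0.52155396 -0.04898197] [ 0.00986469 -0.01602124 -0.0039944 ]
```

View pics/ins.png

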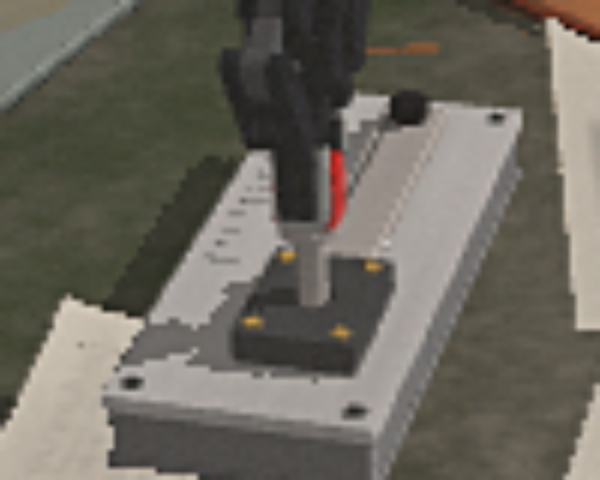

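The pin is inside the eye (no contact force, shank passing into the hole at crop 315,300). Now I drag it to the slot and feel down.

```bash
cat >> h.py <<'E'
S0=np.array([.5412,.044]); A=np.radians(9.55); EX=np.array([np.cos(A),np.sin(A)]); EY=np.array([-np.sin(A),np.cos(A)])
def bp(x,y,z): p=S0+x*EX+y*EY; return [float(p[0]),float(p[1]),z]   # bed frame about slot estimate
def tb(s):
    d=np.array(s['position'][:2])-S0; f=np.array(s['force']); return "bed %.4f %.4f z %.4f F %.1f %.1f %.1f t %.2f"%(d@EX,d@EY,s['position'][2],f[:2]@EX,f[:2]@EY,f[2],s['clock'])
E
python3 - <<'E'
from cell import bot
from h import *
print(tb(bot.sense()))
print(bot.line_to(bp(0,0,.0895),vel=.04,force_limit=7)); bot.wait(.1); print(tb(bot.sense()))
print(bot.line_to(bp(0,0,.0735),vel=.025,force_limit=3.5)); print(tb(bot.sense())); bot.wait(.1); print(tb(bot.sense()))
E
```

```text
bed -0.0124 -0.0070 z 0.0896 F -0.4 -0.3 -1.0 t 9.02
False
bed 0.0003 0.0002 z 0.0896 F -0.1 -1.1 -1.2 t 9.62
True
bed -0.0001 -0.0001 z 0.0772 F -0.4 0.1 4.9 t 10.14
bed -0.0001 -0.0000 z 0.0772 F -0.4 0.0 5.0 t 10.24
```

Contact at tip height 28.5 mm, which is the knuckle top, so the pin is through the slot. I lift slightly and feel the slot's side walls to find its centre line.

```bash
python3 - <<'E'
from cell import bot
from h import *
bot.line_to(bp(0,0,.0790),vel=.03); bot.wait(.1); print(tb(bot.sense()))
for d in (.005,-.005):
    r=bot.line_to(bp(d,0,.0790),vel=.015,force_limit=4); print(d,r,tb(bot.sense()))
    bot.line_to(bp(0,0,.0790),vel=.03); bot.wait(.1); print(tb(bot.sense()))
E
```

```text
bed -0.0003 0.0000 z 0.0786 F -0.0 0.3 -1.1 t 10.59
0.005 False bed 0.0040 0.0000 z 0.0787 F -3.9 0.2 -0.2 t 11.07
bed 0.0006 -0.0000 z 0.0793 F 0.6 0.6 -1.0 t 11.49
-0.005 True bed -0.0035 -0.0001 z 0.0790 F 1.7 -0.9 0.3 t 11.88
bed -0.0003 0.0000 z 0.0787 F -0.2 0.1 -1.5 t 12.25
```

```bash
python3 - <<'E'
from cell import bot
from h import *
x=.0003; found=False
for y in [.003,.006,.009,.012,.015,.017,-.003,-.006,-.009,-.012,-.015,-.017]:
    r=bot.line_to(bp(x,y,.0788),vel=.03,force_limit=6)
    if r: print("lateral stop",y,tb(bot.sense()))
    bot.wait(.08)
    r=bot.line_to(bp(x,y,.0745),vel=.02,force_limit=3.5); s=bot.sense(); print(y,r,tb(s))
    if s['position'][2]<.0766: found=True; break
    bot.line_to(bp(x,y,.0788),vel=.03)
print(found)
E
```

```text
0.003 True bed 0.0001 0.0028 z 0.0772 F -0.6 -0.4 3.2 t 12.79
0.006 True bed 0.0004 0.0060 z 0.0772 F -0.7 0.7 4.0 t 13.58
0.009 True bed 0.0004 0.0089 z 0.0771 F -0.4 0.3 4.0 t 14.38
0.012 False bed 0.0001 0.0121 z 0.0741 F -0.8 -1.4 -3.1 t 15.32
True
```

The tip dropped 3 mm below the knuckle top at y = +12 mm, so the hole is found. Next I centre within its play, lightly.

```bash
python3 - <<'E'
from cell import bot
from h import *
x,y=.0003,.012; z=.0742
for ax in (1,0):
    c=[]
    for d in (.0035,-.0035):
        t=[x,y]; t[ax]+=d
        r=bot.line_to(bp(*t,z),vel=.01,force_limit=3.5); s=bot.sense(); print(ax,d,r,tb(s))
        dd=np.array(s['position'][:2])-S0; c.append(dd@(EX,EY)[ax])
        bot.line_to(bp(x,y,z),vel=.03); bot.wait(.1)
    m=float(np.mean(c))
    if ax: y=m
    else: x=m
    print("centre",ax,m)
    bot.line_to(bp(x,y,z),vel=.03); bot.wait(.1); print(tb(bot.sense()))
open("xy.txt","w").write(f"{x} {y}")
E
```

```text
1 0.0035 False bed 0.0003 0.0152 z 0.0742 F 0.3 -3.6 -2.1 t 15.82
1 -0.0035 True bed 0.0001 0.0118 z 0.0739 F -0.8 1.4 0.3 t 16.44
centre 1 0.013494477698990981
bed 0.0003 0.0135 z 0.0742 F 0.6 1.1 -1.1 t 17.14
0 0.0035 True bed 0.0016 0.0135 z 0.0735 F 0.2 -0.6 -0.2 t 17.49
0 -0.0035 True bed -0.0010 0.0135 z 0.0740 F 1.4 0.8 -0.7 t 18.17
centre 0 0.00031769713699613083
bed 0.0002 0.0135 z 0.0741 F 0.3 0.9 -0.0 t 18.87
```

```bash
python3 - <<'E'
from cell import bot
from h import *
x,y=map(float,open("xy.txt").read().split())
for z in (.068,.0615):
    r=bot.line_to(bp(x,y,z),vel=.03,force_limit=5); bot.wait(.1); print(z,r,tb(bot.sense()))
    if r: break
else:
    r=bot.line_to(bp(x,y,.0583),vel=.01,force_limit=4); bot.wait(.1); print(r,tb(bot.sense()))
c=bot.camera("scene"); cv2.imwrite("pics/home.png",cv2.resize(c["img"][170:250,200:300,::-1],None,fx=6,fy=6))
E
```

```text
0.068 False bed 0.0004 0.0135 z 0.0679 F -0.9 -0.1 -0.3 t 19.32
0.0615 False bed 0.0004 0.0135 z 0.0615 F 0.4 -0.0 0.0 t 19.79
True bed 0.0006 0.0135 z 0.0598 F 0.4 0.1 5.8 t 20.18
```

View pics/home.png

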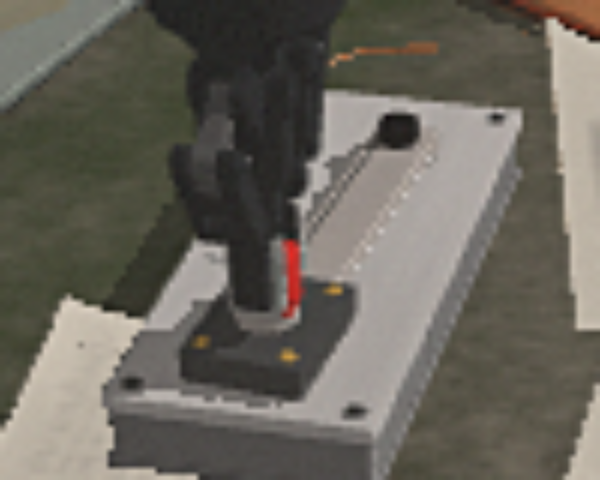

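Flange seated on the eye (contact at TCP 0.0598, exactly the predicted home height), fence flat. Releasing and retreating.

```bash
python3 - <<'E'
from cell import bot
from h import *
bot.line_to(bp(.0004,.0135,.0600),vel=.02)
bot.move_gripper(.045); print(tb(bot.sense()))
r=bot.line_to(bp(.0004,.0135,.12),vel=.08,force_limit=6); print(r,tb(bot.sense()))
bot.move_pose([.42,.03,.25],q(189.6)); bot.wait(.2)
print(tb(bot.sense()))
c=bot.camera("scene"); np.savez("end_s.npz",**c); cv2.imwrite("pics/end.png",cv2.resize(c["img"][170:250,200:300,::-1],None,fx=6,fy=6,interpolation=cv2.INTER_CUBIC))
cv2.imwrite("pics/endfull.png",c["img"][:,:,::-1])
W=cloud(c); I=c["img"].astype(int)
red=(I[...,0]>110)&(I[...,1]<60)&(I[...,2]<60)&(W[...,1]<.12)&(W[...,1]>-.05)&(np.abs(W[...,0]-.54)<.05)
p=W[red]; print("grip top z",np.sort(p[:,2])[-5:],p.mean(0),len(p), "expect .083; xy",bp(.0004,.0135,0))
t=bot.camera("top"); W=cloud(t); I=t["img"].astype(int)
cv2.imwrite("pics/endtop.png",t["img"][:,:,::-1])
red=(I[...,0]>110)&(I[...,1]<60)&(I[...,2]<60)&(W[...,1]<.12)&(W[...,1]>-.05)&(np.abs(W[...,0]-.54)<.05)
p=W[red]; print(np.sort(p[:,2])[-5:] if len(p) else "occluded",len(p))
E
```

```text
bed 0.0003 0.0135 z 0.0599 F 0.1 -0.5 0.1 t 20.86
False bed -0.0000 0.0135 z 0.1195 F 0.1 0.1 0.3 t 21.76
bed -0.1214 0.0064 z 0.2485 F -0.4 0.2 -0.6 t 22.71
grip top z [0.08480171 0.08510304 0.08515578 0.08561443 0.08562931] [0.53484895 0.06281421 0.07466155] 108 expect .083; xy [0.5393546952451884, 0.05737926942556541, 0]
occluded 0
```

View pics/end.png

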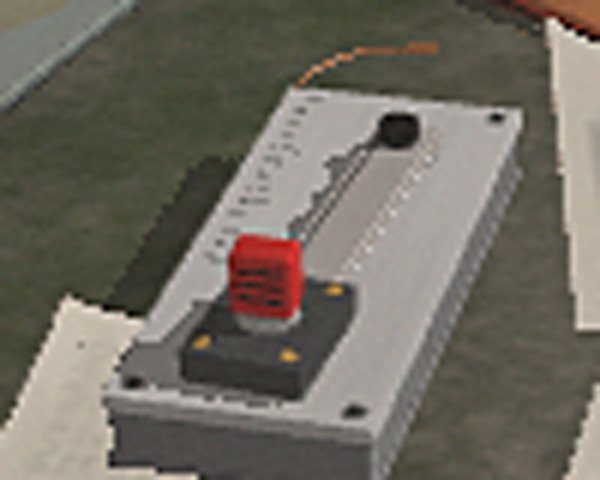

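View pics/endfull.png

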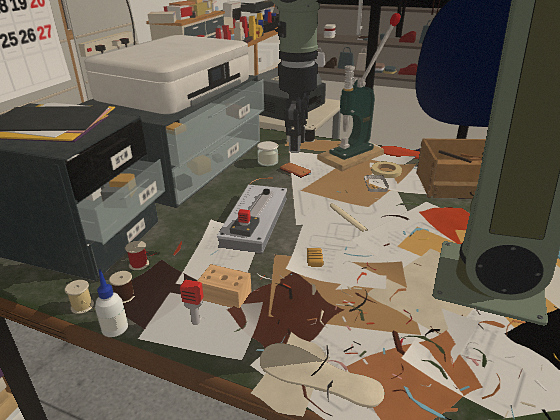

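```bash
python3 -c "
from cell import bot
bot.close_job(); print(bot.sense()['clock'])"
```

```text
the job is handed in; nothing more can be done
the job is handed in; nothing more can be done
```

The fence is hung: the small red-gripped pin is fully home through the eye and the hidden knuckle. I handed the job in at about 23 s on the robot's clock.

**How it went:**
- I took the smaller pin out of the block and put it through the fence's eye, where it met no measurable contact force.
- I dragged the fence with the pin to the slot. Light touches on the slot's side walls (about 4 N) gave its centre line.
- I then felt along the slot in 3 mm steps. The tip rested on the knuckle at four points and dropped in near 13.5 mm along bed +y.
- I centred the pin in the hole, lowered it with almost no force, let go and backed away.

**Last checks:**
- **Seating:** the flange stopped at the height I had predicted for fully home, about 0.06 m at the tool. The highest force I read was about 6 N.
- **Height by camera:** the grip's top read 85 mm after release. That matches its reading in the block, which sat at the same height, and both are about 2 mm above the nominal 83 mm.
- **Fence and bystanders:** in the final scene picture the fence lies flat, and the larger pin and the other things look unmoved. I judged both by eye.
- **Not confirmed:** the top camera did not pick up the pin after release, probably because the arm was in the way, so the final check rests on the scene camera and the touch readings.

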